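# Feed the latch block along the drilling jig's fence with the push stick

### The job

The wooden block with the toggle latch lies against the fence of the drilling jig. Pick up the push stick by its handle and, with its nose, feed the block along the fence right up to the end stop under the drill guide, keeping it pressed flush to the fence and without touching it with the gripper. Then lay the stick back down flat on the bench, handle up, clear of the jig.

Things in the scene. Friction and masses are not known exactly. Their poses are not given: they have to be found in the camera images.
- jig: Fixed wooden jig, z up, origin on the bench. Bed x -20..65, y -155..150 mm, top at z 12; open at its +y end and -x side. Fence rail along y on the +x side: face x = 45, top z 44. End stop bar at the -y end: face y = -130, top z 38. Feed direction: its -y. Yaw near 0 (y to the robot's left), up to 9 degrees either way.
- drill_guide (a point): Underside of the steel drill guide above the bed, 74 mm over the bench; it hangs from a narrow dark arm that crosses from the fence at the stop end, top of it all 96 mm over the bench. Axes as the jig's.
- latch_block: Loose wooden block, 50 (x) by 130 (y) by 19 mm, with a brass-coloured toggle latch on top (33 mm over all), 0.18 to 0.35 kg. Origin: centre of underside, z up. Lies on the bed, axes as the jig's, within about 1 mm of the fence, 55 to 105 mm short of the stop. Home, its origin is at x 20, y -65, z 12 mm in the jig's frame.
- push_stick: Loose plain wooden stick, 0.12 kg: bar 210 x 24 x 18 mm thick with a flat nose, and an upright handle block 60 mm long, 18 mm wide, rising to 59 mm. Origin: underside below the handle's middle, x towards the nose, z up. Nose at x = 140, tail at x = -70 mm. Starts flat on the bench left of the jig, nose pointing away from the robot.

How it is judged:
By the outcome, as a careful person would: the job done as asked, in the order asked, and still so for the second after the job is handed in, with the robot touching nothing.
It also fails if it takes over 54 s, if anything falls off the work surface, if the arm or the gripper's body presses on something with over 40 N, if the wrist force passes 120 N, or if a joint passes its speed limit or range.

### The arm

A 6-joint arm with a two-finger parallel gripper is mounted at the origin on a cart in front of the work surface, level with it; the furniture and walls round the work are solid. World frame = base frame: x ahead of the robot, y to its left, z up, the work surface at z = 0. Lengths are in m, angles in rad, forces in N, time in s.
With the tool pointing down it reaches from about 0.375 to 0.925 m from the base axis. Payload 5.7 kg.
Tool frame: the origin (TCP) lies on the centre line of the jaws, within the pads' length; the fingertips stand 19 mm ahead of it and the grasp point (between the pads) is the TCP; z points along the fingers, y is the line along which they close (so a half turn about z gives the same grasp; the last joint's range is limited). The gripper opens to 85 mm and grips with 20 to 120 N. Pads are 22 mm wide; open, the fingers measure 114 mm over their backs; the gripper's body (76 mm by 85 mm) begins 54 mm behind the grasp point. The pads swing forward as they close: fully open they stand 13 mm farther back than shut.
Start: joints at [-1.322, 0.359, 1.51, -0, 1.272, -0.115], TCP at [0.213, -0.561, 0.25] pointing down, gripper open.
Joint ranges: [-2.97, 2.97], [-1.01, 2.36], [0.21, 2.38], [-0.96, 4.11], [0.2, 2.71], [-2.98, 2.98]. Speed limits (rad/s): [2.39, 2.39, 3.14, 3.14, 3.14, 3.14].

### API

Orientations are given as a 3x3 rotation matrix whose columns are the frame's x, y, z axes.
In Python, from plant import env, optics gives the robot as it stands. The module is installed in compiled form; this text tells all that it offers. Calls block until the motion is done:
- env.reach(position, orientation): joint-space move of the TCP to a pose.
- env.servo_line(position, frame=None, speed=0.15, guard=None): straight line of the TCP; frame=None keeps the orientation; speed is the mean speed in m/s. With guard (N) it stops when the force on the tool has changed by that much, and returns True; else False.
- env.move_j(angles): joint-space move.
- env.open_gripper() and env.grab(): open the fingers fully, or close them until they stop; the grip force is fixed at half the most.
- env.pause(seconds).
- env.ik(position, orientation): joint angles nearest the present ones, or None.
- env.get_obs(): the state.
- optics.grab_frame(name): name is "scene" or "top" or "wrist"; returns the picture (400x640x3 uint8, red, green, blue); there is no depth.
- optics.calibration(name): a dict with "vfov" (degrees; the focal length in pixels is half the picture's height over the tangent of half this angle, whatever the lens; pixels are square), "cx", "cy" (the principal point, pixels), "rvec" (rotation vector, rad) and "tvec" (3), from world to camera coordinates, as OpenCV has them. Camera axes: x right, y down, z forward; pixel columns grow to the right and rows downward; lengths in m; the calibration is good to about 2 mm. A picture is of the moment at which its call begins: read the wrist's pose just before it. calibration takes no time and is no camera call; for the wrist camera it gives the pose at the moment of the call.
A pose or a line that the arm cannot do raises env.PlanningError and nothing moves.
- env.job_done(): hands the job in; it is judged then, once.
The state is a dict: "time": time; "joints": joint angles; "qd": joint speeds; "tau": joint torques, N m; "tcp_pos": TCP position; "ee_rot": TCP orientation; "ft_force": force on the tool from outside, world axes, zero at the start; "moment": the same for the moment, N m; "gripper_width": opening from 0.0 (shut) to 1.0 (fully open); "grip_force": force on a finger pad.
Only numpy, scipy, OpenCV 4.12 (cv2) and the standard library are available. Lean on these libraries where they do the work, as an engineer would, in place of code of your own. Each camera call takes 0.05 s, during which the arm holds its last target. There are 200 camera calls.

## Working session

There is one attempt and no reset: what is moved stays moved. The work goes in short steps, each a Python script; the robot and the scene stay as the last script left them, time stands still between calls to the robot, and variables do not carry over. Pictures are saved under pics/ and viewed, at most 10 in all, crops included, and the job is handed in when it is done.

```bash
mkdir -p pics; python3 - <<'E'
from plant import env, optics
import cv2
for n in ("top","scene"):
    im=optics.grab_frame(n); cv2.imwrite(f"pics/{n}0.png",im[:,:,::-1])
    c=optics.calibration(n); print(n,c)
print(env.get_obs())
E
```

```text
top {'vfov': 55.43046371844898, 'cx': 313.01265066586933, 'cy': 196.63597094930043, 'rvec': array([ 2.15984626, -2.13610744,  0.14420217]), 'tvec': array([0.14414201, 0.48781076, 0.86150989])}
scene {'vfov': 42.50168518131168, 'cx': 316.29870056656915, 'cy': 194.68023590310557, 'rvec': array([ 2.16995227,  0.11751675, -0.05462714]), 'tvec': array([-0.46625801,  0.10972879,  0.96698384])}
{'time': 0.1, 'joints': array([-1.32209114e+00,  3.59445145e-01,  1.51131962e+00, -5.80530847e-05,
        1.27251026e+00, -1.15105490e-01]), 'qd': array([ 2.42201669e-05, -1.04982951e-03, -5.30082333e-04,  7.33361311e-04,
        2.24660459e-04, -2.05008131e-03]), 'tau': array([ 8.37830648e-04, -5.28649592e+01, -2.79349297e+01,  1.07357894e-05,
        4.95083223e-03, -1.27885704e-05]), 'tcp_pos': array([ 0.21332969, -0.56017075,  0.24953212]), 'ee_rot': array([[ 9.34541573e-01,  3.55853662e-01, -4.67898262e-04],
       [ 3.55853943e-01, -9.34540185e-01,  1.61695592e-03],
       [ 1.38129957e-04, -1.67761597e-03, -9.99998583e-01]]), 'ft_force': array([0.28297665, 1.19246246, 0.54999335]), 'moment': array([ 0.01584454, -0.01703773,  0.0572221 ]), 'grip_force': 0.0, 'gripper_width': 0.9983861867047534}
```

View pics/top0.png

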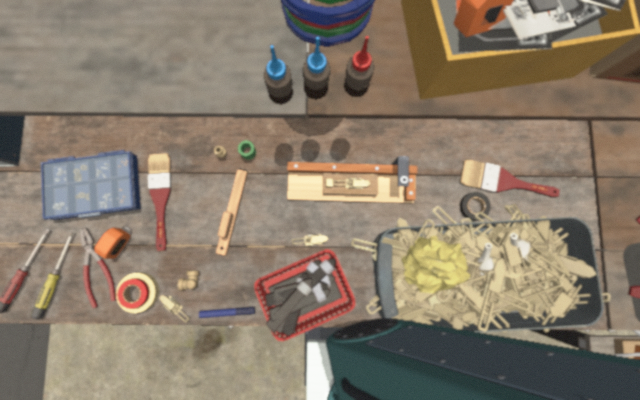

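View pics/scene0.png

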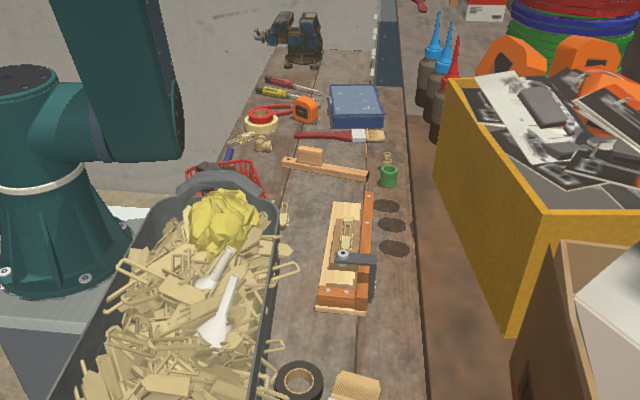

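View crop.

The top view shows the jig at about cols 288–417, rows 163–203 with its fence at the top and stop on the right, and the block at cols 323–377. The stick runs from its nose near (240,170) to its tail near (222,253). I'll zoom in for corner pixels.

```bash
cat > h.py <<'E'
from plant import env, optics
import cv2, numpy as np
from scipy.spatial.transform import Rotation as R
def cam(n):
    c=optics.calibration(n); f=200/np.tan(np.radians(c['vfov']/2))
    return np.array([[f,0,c['cx']],[0,f,c['cy']],[0,0,1]]),np.array(c['rvec']),np.array(c['tvec'])
def toworld(c,uv,z):
    K,r,t=c; M=cv2.Rodrigues(r)[0]; o=-M.T@t
    d=(M.T@np.linalg.inv(K)@np.c_[uv,np.ones(len(uv))].T).T
    return o+d*((z-o[2])/d[:,2])[:,None]
def proj(c,P): return cv2.projectPoints(np.array(P,float),c[1],c[2],c[0],None)[0][:,0]
def pose(x,y,yaw,P):  # local -> world
    P=np.array(P,float); c,s=np.cos(yaw),np.sin(yaw)
    return np.c_[x+c*P[:,0]-s*P[:,1],y+s*P[:,0]+c*P[:,1],P[:,2]]
def down(a): # tool down, tool y (closing) along angle a in the world
    y=np.array([np.cos(a),np.sin(a),0]); z=np.array([0,0,-1.]); return np.c_[np.cross(y,z),y,z]
E
python3 - <<'E'
import cv2
im=cv2.imread('pics/top0.png')
cv2.imwrite('pics/crop0.png',cv2.resize(im[150:262,210:426],None,fx=3.7,fy=3.7,interpolation=cv2.INTER_CUBIC)[:, :800])
E
```

```text
(no output)
```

View pics/crop0.png

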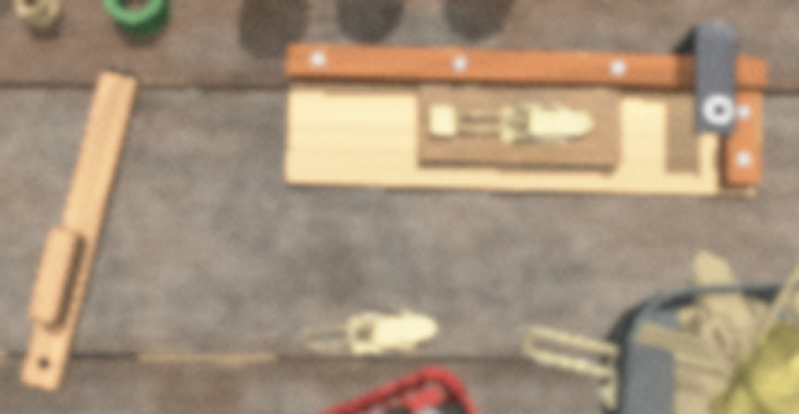

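```bash
cat > fit.py <<'E'
from h import *
from scipy.optimize import least_squares
def fit(n,uv,P,x0):
    c=cam(n); P=np.array(P)/1000.
    r=least_squares(lambda p:(proj(c,pose(*p,P))-uv).ravel(),x0,loss='soft_l1')
    return r.x,(proj(c,pose(*r.x,P))-uv).round(1)
E
python3 - <<'E'
from fit import *
px=lambda a:np.array([210,150])+(np.array(a,float)+.5)/3.7-.5
j,e=fit('top',px([(286,184),(289,44),(289,77),(767,58),(727,185),(759,187)]),[(-20,150,12),(65,150,44),(45,150,44),(65,-155,44),(-20,-130,38),(-20,-155,38)],[.5,0,0]); print('jig',j,e.tolist())
b,e=fit('top',px([(420,160),(420,90),(617,163),(620,97)]),[(-25,65,31),(25,65,31),(-25,-65,31),(25,-65,31)],[.5,0,0]); print('block',b,e.tolist())
s,e=fit('top',px([(102,70),(136,78),(22,382),(55,390)]),[(140,12,18),(140,-12,18),(-70,12,18),(-70,-12,18)],[.5,.2,0]); print('stick',s,e.tolist())
c=cam('top')
print('handle',(( proj(c,pose(*s,np.array([(30,9,59),(30,-9,59),(-30,9,59),(-30,-9,59)])/1000.))-[210,150])*3.7).round())
print('block in jig', pose(0,0,-j[2],[[b[0]-j[0],b[1]-j[1],0]])*1000)
M=cv2.Rodrigues(c[1])[0];print('cam',-M.T@c[2])
# scene overlay
im=cv2.imread('pics/scene0.png');c=cam('scene')
def dr(p,P,col):
    for q in proj(c,pose(*p,np.array(P)/1000.)): cv2.circle(im,tuple(int(x*16) for x in q),16,col,-1,shift=4)
dr(j,[(-20,150,12),(65,150,44),(45,150,44),(65,-155,44),(-20,-130,38),(-20,-155,38)],(255,0,0))
dr(b,[(-25,65,31),(25,65,31),(-25,-65,31)],(0,0,255))
dr(s,[(140,12,18),(140,-12,18),(-70,12,18),(-70,-12,18),(30,9,59),(30,-9,59),(-30,9,59),(-30,-9,59)],(255,0,0))
cv2.imwrite('pics/ov.png',cv2.resize(im[130:330,250:450],None,fx=3,fy=3,interpolation=cv2.INTER_CUBIC))
E
```

```text
jig [ 0.50062418  0.06174805 -0.0107073 ] [[0.2, -0.1], [-0.5, 0.2], [-0.7, -0.4], [-0.0, -0.9], [-0.0, 0.7], [2.0, 0.4]]
block [ 0.51766628  0.06227608 -0.01733992] [[-0.9, 0.8], [-0.3, -1.0], [1.0, 1.6], [0.3, -1.4]]
stick [ 0.41725002  0.35189234 -0.21226383] [[-0.1, -0.6], [0.3, -0.7], [-0.7, 0.5], [0.3, 0.7]]
handle [[ 47. 224.]
 [ 76. 231.]
 [ 22. 320.]
 [ 51. 326.]]
block in jig [[17.03547288  0.71046716  0.        ]]
cam [0.36296755 0.14526067 0.92091771]
```

View pics/ov.png

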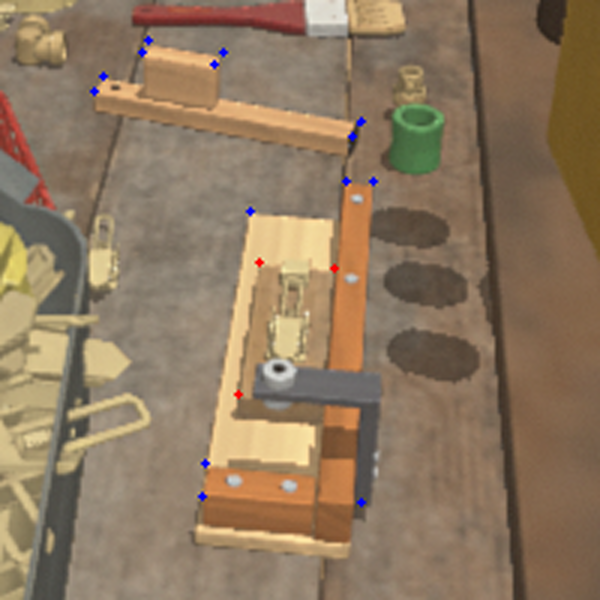

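```bash
python3 - <<'E'
from fit import *
a=lambda o,s,l:np.array(o)+(np.array(l,float)+.5)/s-.5
T=lambda l:a([210,150],3.7,l); S=lambda l:a([250,130],3,l)
obs=[(0,'top',T([(286,184),(289,44),(289,77),(767,58),(727,185),(759,187)]),[(-20,150,12),(65,150,44),(45,150,44),(65,-155,44),(-20,-130,38),(-20,-155,38)]),
(0,'scene',S([(250,215),(347,184),(373,184),(213,466),(198,530),(352,528)]),[(-20,150,12),(45,150,44),(65,150,44),(-20,-130,38),(-20,-155,12),(65,-155,44)]),
(1,'top',T([(420,160),(420,90),(617,163),(620,97)]),[(-25,65,31),(25,65,31),(-25,-65,31),(25,-65,31)]),
(1,'scene',S([(259,264),(335,268),(240,400)]),[(-25,65,31),(25,65,31),(-25,-65,31)]),
(2,'top',T([(102,70),(136,78),(22,382),(55,390),(54,228),(80,233),(55,325)]),[(140,12,18),(140,-12,18),(-70,12,18),(-70,-12,18),(30,9,59),(30,-9,59),(-30,-9,59)]),
(2,'scene',S([(358,125),(350,135),(95,94),(145,60),(217,69)]),[(140,-12,18),(140,12,18),(-70,12,18)][:0]+[(140,-12,18),(140,12,18),(-70,12,18),(-30,9,59),(30,9,59)])]
C={n:cam(n) for n in('top','scene')}
def res(p,full=False):
    out=[]
    for i,n,uv,P in obs:
        c=C[n];k=p[9+(n=='scene')]
        q=cv2.projectPoints(pose(*p[3*i:3*i+3],np.array(P)/1000.),c[1],c[2],c[0],np.array([k,0,0,0]))[0][:,0]-uv
        out.append(q)
    if full: return out
    return np.concatenate(out).ravel()
r=least_squares(res,[.5,.06,0,.517,.06,0,.417,.35,-.2,0,0],loss='soft_l1',x_scale=[.1]*11)
print(r.x.round(4)); 
for o in res(r.x,True): print(o.round(1).tolist())
x=r.x;print(pose(0,0,-x[2],[[x[3]-x[0],x[4]-x[1],0]])*1000)
E
```

```text
[ 0.5005  0.0599 -0.0138  0.5184  0.0612 -0.0082  0.4156  0.3516 -0.204
 -0.1562  0.0375]
[[1.0, -0.3], [0.5, 0.1], [0.2, -0.5], [-0.5, -0.2], [-0.2, 0.9], [1.6, 0.6]]
[[0.2, -0.8], [-0.6, -0.8], [0.4, -0.1], [-2.8, -0.3], [0.3, 0.7], [2.4, -7.8]]
[[-0.3, 0.8], [0.0, -1.1], [1.2, 1.0], [0.3, -1.8]]
[[-0.2, -0.3], [-0.0, 0.2], [0.1, -1.4]]
[[0.1, 0.2], [0.4, 0.0], [1.0, 0.5], [1.7, 0.6], [-0.6, -0.1], [-0.2, 0.2], [0.4, 1.0]]
[[-2.5, 3.4], [2.6, -5.2], [2.2, -5.9], [0.5, -6.5], [1.1, -5.5]]
[[17.88808666  1.56910654  0.        ]]
```

```bash
python3 - <<'E'
from h import *
for a in (np.pi/2+-.205,-np.pi/2-.205):
    print(a,env.ik([.4156,.3516,.15],down(a)),[env.ik([.512,y,.1],down(b)) for y in(.3,.2) for b in (-.013,np.pi-.013)])
env.reach([.47,.06,.36],down(-np.pi/2-.2))
c=cam('wrist'); np.savez('w1.npz',K=c[0],r=c[1],t=c[2])
im=optics.grab_frame('wrist'); cv2.imwrite('pics/w1.png',im[:,:,::-1])
j=(.5005,.0599,-.0138)
for q in [(-20,150,12),(45,150,44),(65,-155,44),(-20,-130,38)]: print(q,proj(c,pose(*j,np.array([q])/1000.)))
o=env.get_obs();print(o['time'],o['joints'])
E
```

```text
1.3657963267948965 [ 5.75263476e-01  3.93308678e-01  1.74353671e+00 -4.44089210e-16
  1.00474727e+00 -7.90532850e-01] [array([ 4.13645605e-01,  5.17647892e-01,  1.67517736e+00, -4.44089210e-16,
        9.48767399e-01,  4.26645605e-01]), array([ 4.13645605e-01,  5.17647892e-01,  1.67517736e+00, -4.44089210e-16,
        9.48767399e-01, -2.71494705e+00]), array([ 2.46721362e-01,  4.68865545e-01,  1.77469941e+00, -4.44089210e-16,
        8.98027702e-01,  2.59721362e-01]), array([ 2.46721362e-01,  4.68865545e-01,  1.77469941e+00, -4.44089210e-16,
        8.98027702e-01, -2.88187129e+00])]
-1.7757963267948966 [ 5.75263476e-01  3.93308678e-01  1.74353671e+00 -4.44089210e-16
  1.00474727e+00  2.35105980e+00] [array([ 4.13645605e-01,  5.17647892e-01,  1.67517736e+00, -4.44089210e-16,
        9.48767399e-01,  4.26645605e-01]), array([ 4.13645605e-01,  5.17647892e-01,  1.67517736e+00, -4.44089210e-16,
        9.48767399e-01, -2.71494705e+00]), array([ 2.46721362e-01,  4.68865545e-01,  1.77469941e+00, -4.44089210e-16,
        8.98027702e-01,  2.59721362e-01]), array([ 2.46721362e-01,  4.68865545e-01,  1.77469941e+00, -4.44089210e-16,
        8.98027702e-01, -2.88187129e+00])]
(-20, 150, 12) [[210.69380237 153.1145588 ]]
(45, 150, 44) [[187.88944192 106.9815549 ]]
(65, -155, 44) [[436.23270504  39.20187632]]
(-20, -130, 38) [[420.37901026 116.39486103]]
2.5667 [-2.00426301e-02  8.41451581e-02  1.60325986e+00 -1.83333627e-04
  1.45435689e+00  1.75156488e+00]
```

View pics/w1.png

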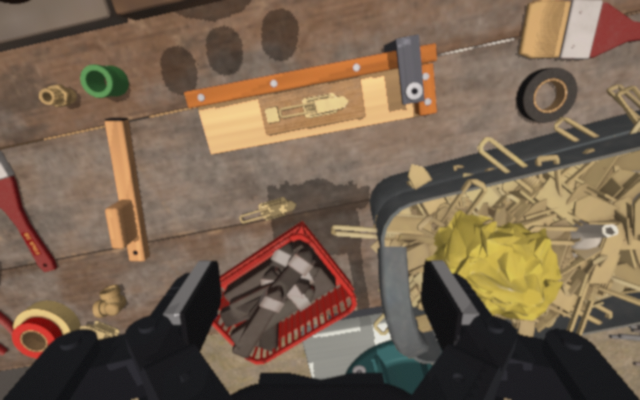

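The wrist view agrees with the estimate: the bed corner is at (210,153) and the fence end at (190,108), both within 2 px. The stop corner is at about (421,115), and the fence's far end at (436,44) was predicted at (436,39), so the yaw may be slightly more negative. Next I'll refine the fence yaw offline and pick up the stick.

```bash
python3 - <<'E'
from h import *
w=np.load('w1.npz')
for n,c,f,us,vr in (('wrist',(w['K'],w['r'],w['t']),'pics/w1.png',range(195,385,3),(30,120)),('top',cam('top'),'pics/top0.png',range(293,394,3),(150,185))):
    hsv=cv2.cvtColor(cv2.imread(f),cv2.COLOR_BGR2HSV).astype(int)
    m=(hsv[...,1]>150)&(hsv[...,0]<16)&(hsv[...,2]>100)
    pt=[];
    for u in us:
        v=np.flatnonzero(m[vr[0]:vr[1],u])
        if len(v)>2: pt.append((u,vr[0]+v[0]-.5))
    P=toworld(c,np.array(pt,float),.044)
    x,y=P[:,0],P[:,1]; k=np.polyfit(y,x,1); r=x-np.polyval(k,y); g=abs(r)<.003; k=np.polyfit(y[g],x[g],1)
    print(n,len(pt),g.sum(),'yaw',-np.arctan(k[0]),'face45 x at y=.06:',np.polyval(k,.06)-.020)
env.open_gripper()
A=down(1.366)
env.reach([.4156,.3516,.13],A)
print(env.servo_line([.4156,.3516,.045],speed=.12,guard=15))
env.grab(); o=env.get_obs(); print(o['time'],o['tcp_pos'],o['gripper_width'],o['grip_force'],o['ft_force'])
env.servo_line([.4156,.3516,.14],speed=.15)
o=env.get_obs(); print(o['time'],o['gripper_width'],o['grip_force'],o['ft_force'])
im=optics.grab_frame('wrist'); im2=optics.grab_frame('top')
cv2.imwrite('pics/g1.png',np.vstack([cv2.resize(im,(480,300)),cv2.resize(im2,(480,300))])[:,:,::-1])
E
```

```text
wrist 64 64 yaw -0.017972197310951874 face45 x at y=.06: 0.5427098541725244Traceback (most recent call last):
  File "<stdin>", line 10, in <module>
  File "h.py", line 9, in toworld
    d=(M.T@np.linalg.inv(K)@np.c_[uv,np.ones(len(uv))].T).T
       ~~~~~~~~~~~~~~~~~~~~^~~~~~~~~~~~~~~~~~~~~~~~~~~~~
ValueError: matmul: Input operand 1 has a mismatch in its core dimension 0, with gufunc signature (n?,k),(k,m?)->(n?,m?) (size 2 is different from 3)
```

```bash
python3 - <<'E'
from h import *
env.open_gripper()
A=down(1.366)
env.reach([.4156,.3516,.13],A)
print(env.servo_line([.4156,.3516,.045],speed=.12,guard=15))
env.grab(); o=env.get_obs(); print(o['time'],o['tcp_pos'],o['gripper_width'],o['grip_force'],o['ft_force'])
env.servo_line([.4156,.3516,.14],speed=.15)
o=env.get_obs(); print(o['time'],o['gripper_width'],o['grip_force'],o['ft_force'])
im=optics.grab_frame('wrist'); im2=optics.grab_frame('top')
cv2.imwrite('pics/g1.png',np.vstack([cv2.resize(im,(480,300)),cv2.resize(im2,(480,300))])[:,:,::-1])
E
```

```text
False
6.4417 [0.41570008 0.3517154  0.04524706] 0.2018024916820492 60.479925870895386 [-0.12992822  0.02789087  2.94328425]
7.225 0.20093679331077993 59.95605289936066 [-0.49662521 -0.45720643 -0.82157512]
```

View pics/g1.png

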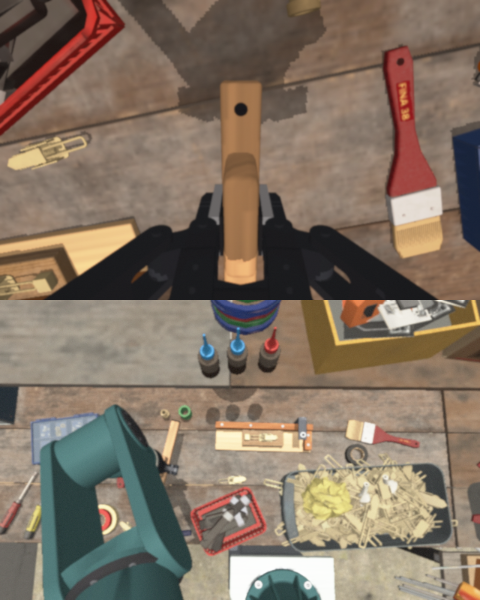

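```bash
cat > job.py <<'E'
from h import *
J=(.499,.060,-.018)
def jig(x,y,z): return pose(*J,[[x/1000,y/1000,z]])[0]
D=down(J[2])
def st(s):
    o=env.get_obs(); q=pose(0,0,-J[2],[o['tcp_pos']-[J[0],J[1],0]])[0]*1000
    print(s,round(o['time'],2),'jig',q.round(1),'F',o['ft_force'].round(1),'M',o['moment'].round(2),'grip',round(o['grip_force']))
E
python3 - <<'E'
from job import *
env.reach(jig(12,240,.14),D)
print(env.servo_line(jig(12,240,.060),speed=.1,guard=8)); st('down')
print(env.servo_line(jig(14,155,.060),speed=.05,guard=10)); st('near')
im=optics.grab_frame('top')
print(env.servo_line(jig(16,128,.060),speed=.02,guard=10)); st('end')
im2=optics.grab_frame('scene'); im3=optics.grab_frame('top')
z=lambda i:cv2.resize(i[145:225,265:435],None,fx=2.9,fy=2.9,interpolation=cv2.INTER_CUBIC)
a=np.hstack([z(im3)[:,:400],cv2.resize(im2[180:330,290:410],None,fx=2,fy=2)[:232]]) 
cv2.imwrite('pics/p_top.png',im3[:,:,::-1]);cv2.imwrite('pics/p_sc.png',im2[:,:,::-1])
t=cv2.resize(im3[140:240,260:440],None,fx=4,fy=3,interpolation=cv2.INTER_CUBIC)
s=cv2.resize(im2[180:330,250:490],None,fx=3,fy=2,interpolation=cv2.INTER_CUBIC)
cv2.imwrite('pics/p1.png',np.vstack([t,s])[:,:,::-1])
E
```

```text
False
down 9.39 jig [ 12.5 240.3  60.5] F [ 0.8  0.4 -1. ] M [ 0.02 -0.04 -0.03] grip 60
False
near 11.24 jig [ 13.9 155.   59.9] F [-1.1  1.3 -1.1] M [ 0.22  0.12 -0.11] grip 60
True
end 12.03 jig [ 14.6 143.1  59.8] F [ 1.3  1.7 -0.2] M [ 0.24 -0.15  0.09] grip 60
```

View pics/p1.png

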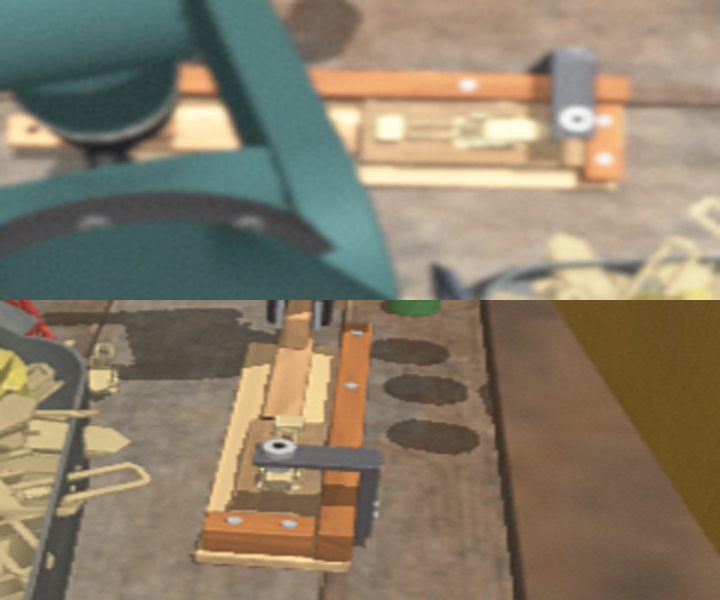

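The top crop shows the block's front end around col 565–583, just short of the stop face at about col 585. The residual force is low, so this may have been a brief trip rather than the stop. I'll continue gently.

```bash
python3 - <<'E'
from job import *
st('now')
for k in range(5):
    g=env.servo_line(jig(16.5,126,.060),speed=.015,guard=12); print(g); st('a')
    env.pause(.2); st('b')
    if g and k and abs(env.get_obs()['ft_force'][1])>5 or not g: break
im2=optics.grab_frame('scene'); im3=optics.grab_frame('top')
t=cv2.resize(im3[155:215,320:440],None,fx=6,fy=5,interpolation=cv2.INTER_CUBIC)
s=cv2.resize(im2[230:330,300:420],None,fx=6,fy=3,interpolation=cv2.INTER_CUBIC)
cv2.imwrite('pics/p2.png',np.vstack([t,s])[:,:,::-1])
E
```

```text
now 12.13 jig [ 14.1 143.1  59.5] F [ 0.6  0.3 -2.3] M [ 0.09 -0.11  0.08] grip 60
True
a 12.57 jig [ 14.  143.   59.4] F [ 0.5  1.9 -0.4] M [ 0.25 -0.11  0.1 ] grip 60
b 12.77 jig [ 13.7 143.   59. ] F [ 0.7  2.1 -0. ] M [ 0.2  -0.07  0.14] grip 60
True
a 13.18 jig [ 14.2 142.9  59.3] F [-0.5  2.7  0.2] M [ 0.23 -0.12  0.04] grip 60
b 13.38 jig [ 14.  142.9  59. ] F [-0.   0.7 -1.3] M [ 0.16 -0.11  0.01] grip 60
True
a 13.78 jig [ 14.5 142.8  59.3] F [ 0.5  1.8 -0.5] M [ 0.23 -0.12  0.1 ] grip 60
b 13.98 jig [ 14.3 142.8  59. ] F [-0.1  0.7 -0. ] M [ 0.17 -0.08  0.08] grip 60
True
a 14.39 jig [ 14.8 142.7  59.3] F [0.4 2.1 0.6] M [ 0.21 -0.09  0.09] grip 60
b 14.59 jig [ 14.8 142.7  59.1] F [0.  2.1 0.5] M [ 0.1  -0.12  0.09] grip 60
True
a 15.0 jig [ 15.3 142.6  59.4] F [-0.3  2.2  1. ] M [ 0.09 -0.04 -0.02] grip 60
b 15.2 jig [ 15.2 142.7  59.3] F [-0.2  2.   1.9] M [-0.03  0.01 -0.01] grip 60
```

View pics/p2.png

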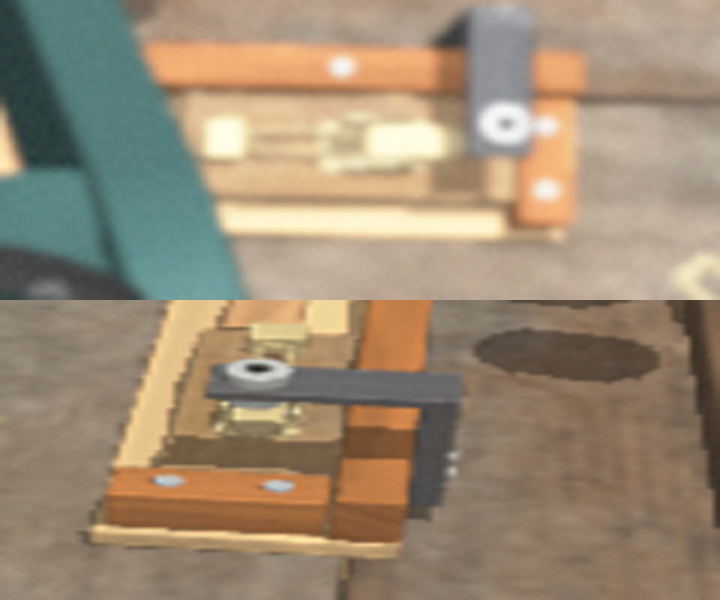

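Repeated guard trips after only 0.1 mm each mean hard contact, and both views show the block meeting the stop bar. I'll back off and check with a clear view while still holding the stick.

```bash
python3 - <<'E'
from job import *
p=env.get_obs()['tcp_pos']; q=pose(0,0,-J[2],[p-[J[0],J[1],0]])[0]*1000
env.servo_line(jig(q[0],q[1]+60,p[2]),speed=.08)
env.servo_line(jig(q[0],q[1]+60,.15),speed=.15)
env.reach([.4156,.3516,.14],down(1.366)); st('away')
im2=optics.grab_frame('scene'); im3=optics.grab_frame('top')
cv2.imwrite('pics/top3.png',im3[:,:,::-1]);cv2.imwrite('pics/scene3.png',im2[:,:,::-1])
t=cv2.resize(im3[155:210,280:425],None,fx=5.5,fy=5.5,interpolation=cv2.INTER_CUBIC)
s=cv2.resize(im2[190:330,300:400],None,fx=4,fy=2.1,interpolation=cv2.INTER_CUBIC)
s=cv2.copyMakeBorder(s,0,0,0,t.shape[1]-s.shape[1],cv2.BORDER_CONSTANT)
cv2.imwrite('pics/p3.png',np.vstack([t,s])[:600,:800,::-1])
E
```

```text
away 18.02 jig [-88.6 289.8 139.4] F [-0.  -0.2 -2.5] M [ 0.    0.04 -0.01] grip 60
```

View pics/p3.png

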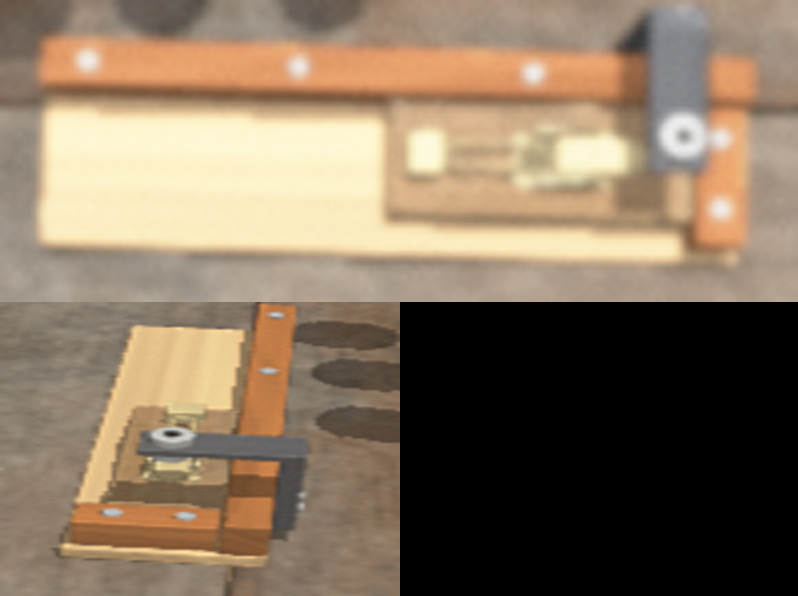

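The block now spans cols 388 to about 695, where it meets the stop, and it runs parallel to the fence with no gap visible. I'll lay the stick down, then take a close look with the wrist camera.

```bash
python3 - <<'E'
from job import *
print(env.servo_line([.4156,.3516,.060],speed=.12))
print(env.servo_line([.4156,.3516,.0445],speed=.03,guard=5)); st('laid')
env.pause(.2); env.open_gripper()
env.servo_line([.4156,.3516,.16],speed=.15)
env.reach([.40,.09,.26],down(-np.pi/2-.018)); env.pause(.2); st('look')
c=cam('wrist'); im=optics.grab_frame('wrist'); im2=optics.grab_frame('scene')
cv2.imwrite('pics/w4.png',im[:,:,::-1]); np.savez('w4.npz',K=c[0],r=c[1],t=c[2])
s=cv2.resize(im2[130:190,260:400],None,fx=4,fy=3)
s=cv2.copyMakeBorder(s,0,0,0,640-560,cv2.BORDER_CONSTANT)
cv2.imwrite('pics/p4.png',np.vstack([im,s])[:,:,::-1])
E
```

```text
False
True
laid 19.45 jig [-88.7 290.   45.3] F [-1.7 -0.4  5.3] M [-0.01  0.02  0.03] grip 61
look 23.52 jig [-99.5  28.4 259.9] F [-0.1  0.2 -0.4] M [ 0.02 -0.02  0.06] grip 0
```

View pics/p4.png

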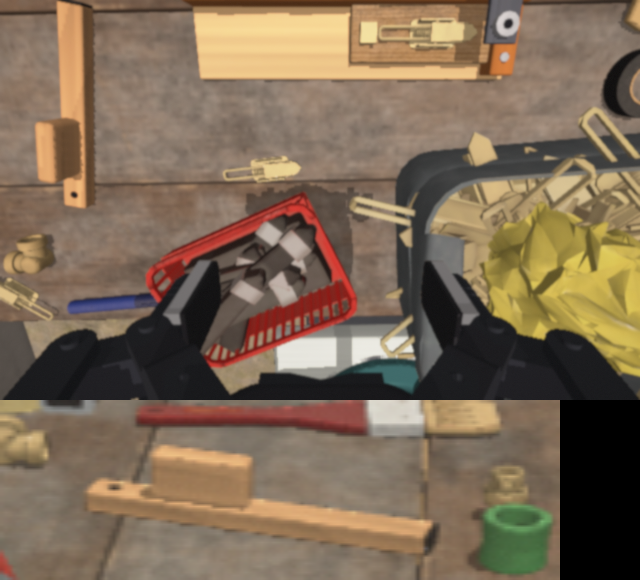

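The stick is flat with its handle up at cols 35–95, and the block's end meets the stop bar at about col 488. I'll check numerically that the block is flush, using the overhang of the bed edge past the block (15 mm if flush).

```bash
python3 - <<'E'
from job import *
im=cv2.GaussianBlur(cv2.imread('pics/w4.png'),(1,1),0).astype(float); g=im[...,2]*1.0
w=np.load('w4.npz'); c=(w['K'],w['r'],w['t'])
def edge(us,v0,v1,sign):
    out=[]
    for u in us:
        d=sign*np.diff(g[v0:v1,u-1:u+2].mean(1)); i=int(d.argmax())
        k=d[max(i-1,0):i+2]; out.append((u,v0+i+.5+((k*np.arange(-1,len(k)-1)).sum()/k.sum() if len(k)==3 else 0)))
    return np.array(out)
def line(us,v0,v1,s,z):
    e=edge(us,v0,v1,s); P=toworld(c,e,z); k=np.polyfit(P[:,1],P[:,0],1)
    r=P[:,0]-np.polyval(k,P[:,1]); ok=abs(r)<2*np.median(abs(r))+1e-4; k=np.polyfit(P[ok,1],P[ok,0],1); return k,1000*r[ok].std(),e[[0,-1]].round(1).tolist()
print([int(x) for x in g[50:90,400]])
print([int(x) for x in g[40,335:365]],[int(x) for x in g[45,465:515]])
bed=line(range(230,470,4),70,90,-1,.012); blk=line(range(360,455,3),54,70,1,.012)
print('bed',bed);print('blk lower',blk)
for u in (360,410,460):
    y=toworld(c,np.array([[u,60.]]),.03)[0,1]
    print(u,'overhang mm',1000*(np.polyval(blk[0],y)-np.polyval(bed[0],y)))
E
```

```text
[188, 185, 179, 178, 180, 179, 173, 171, 177, 186, 185, 166, 139, 129, 143, 159, 182, 217, 232, 236, 236, 236, 237, 238, 239, 240, 240, 234, 214, 165, 123, 115, 133, 148, 152, 154, 154, 155, 156, 158]
[242, 242, 242, 242, 242, 241, 242, 242, 241, 242, 242, 241, 233, 199, 145, 125, 152, 176, 186, 189, 191, 192, 187, 172, 173, 215, 237, 242, 243, 243] [126, 125, 123, 122, 122, 121, 120, 120, 119, 119, 119, 120, 120, 120, 125, 143, 168, 181, 183, 181, 180, 180, 177, 163, 134, 101, 86, 94, 121, 151, 173, 184, 189, 192, 194, 194, 197, 198, 197, 196, 196, 198, 200, 202, 202, 202, 202, 200, 199, 199]
bed (array([0.01805194, 0.4775494 ]), np.float64(0.0650600656039179), [[230.0, 78.5], [466.0, 78.7]])
blk lower (array([0.01982036, 0.48908402]), np.float64(0.7718320786098913), [[360.0, 65.3], [453.0, 67.5]])
360 overhang mm 11.625509175859916
410 overhang mm 11.54188434651643
460 overhang mm 11.458250314069996
```

```bash
python3 - <<'E'
from job import *
g=cv2.imread('pics/w4.png')[...,2].astype(float)
w=np.load('w4.npz'); c=(w['K'],w['r'],w['t'])
def edge(u,v0,v1,s):
    d=s*np.diff(g[v0:v1,u-1:u+2].mean(1)); d=np.clip(d,0,None); return v0+.5+(d**2*np.arange(len(d))).sum()/(d**2).sum()
U=range(360,455,3); T=toworld(c,np.array([(u,edge(u,57,65,-1)) for u in U]),.031)
k=np.polyfit(T[:,1],T[:,0],1); r=(T[:,0]-np.polyval(k,T[:,1]))*1000
print('block yaw',-np.arctan(k[0]),'rms',r.std())
B=np.array([0.01805194,0.4775494]) # bed edge
for y in (.0,.06): print('block edge over bed edge',1000*(np.polyval(k,y)-np.polyval(B,y)))
y=lambda u,v,z: toworld(c,np.array([[u,v]],float),z)[0,1]*1000
print('rear y',y(349.5,40,.031),'front y if z31',y(489,45,.031),'stop face z38',y(492.5,45,.038), 'bed open end',y(200.5,77,.012))
E
```

```text
block yaw -0.0198653164723737 rms 0.08682390947995651
block edge over bed edge 15.67178653331519
block edge over bed edge 15.780745935725204
rear y 61.55465880317559 front y if z31 -68.41470974494635 stop face z38 -68.48951153566703 bed open end 209.9722847738101
```

The block is flush and home: its yaw is within 0.002 rad of the jig's and the bed overhang is about 15.7 mm. Its front is within about 0.1 mm of the stop face, with a measured length of 130.0 mm.

```bash
python3 -c "
from plant import env
print(env.job_done(), env.get_obs()['time'])"
```

```text
the job is handed in; nothing more can be done
the job is handed in; nothing more can be done
```

I handed the job in: the block is up against the end stop and flush to the fence as far as the cameras can tell, and the push stick is laid back flat, handle up, clear of the jig. The last clock reading before hand-in was about 23.5 s of the 54 s allowed, and the judged result was not returned.

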